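Hang a headband, raise the display post to its mark and lock it

ROBOT

A 6-joint arm with a two-finger parallel gripper is mounted at the origin on a cart in front of the work surface, level with it; the furniture and walls round the work are solid. World frame = base frame: x ahead of the robot, y to its left, z up, the work surface at z = 0. Lengths are in mm, angles in rad, forces in N, time in s.
With the tool pointing down it reaches from about 375 to 975 mm from the base axis. Payload 3.8 kg.
Tool frame: the origin (TCP) lies between the finger pads, 19 mm behind the fingertips; this is the grasp point; z points along the fingers, y is the line along which they close (so a half turn about z gives the same grasp; the last joint's range is limited). The gripper opens to 85 mm and grips with 20 to 120 N. Pads are 22 mm wide; open, the fingers measure 114 mm over their backs; the gripper's body (76 mm by 85 mm) begins 54 mm behind the grasp point. The pads swing forward as they close: fully open they stand 13 mm farther back than shut.
Start: joints at [-1.224, 0.264, 1.604, -0, 1.274, -0.037], TCP at [252.746, -625.89, 249.98] pointing down, gripper open.
Joint ranges: [-2.63, 2.63], [-0.94, 2.18], [0.31, 2.57], [-1.31, 4.45], [0, 2.66], [-2.55, 2.55]. Speed limits (rad/s): [2.57, 2.57, 3.14, 3.14, 3.14, 3.14].

INTERFACE

Orientations are given as a unit quaternion [x, y, z, w].
In Python, from cell import observe, eyes, order gives the robot as it stands. The module is installed in compiled form; this text tells all that it offers.
- The arm moves only by the shell command python3 -m handwheel 'ROWS' [FORCE]. ROWS is JSON, a list that holds one entry, the list of rows, each a list of 7 numbers: the shift along the tool's x, y, z in mm, then the turn, a rotation vector about the tool's x, y, z in rad, then the opening, from -1 (shut) to 1 (fully open). A call has 1 to 5 rows; each row shifts and turns the commanded pose from where the row before left it, along the tool's axes as they then stand; what a row does not reach is not made up. A row lasts 1/8 s, in which the tool goes at most 62.5 mm and 10.7 degrees, less where a joint would pass 70% of its speed; a pose out of reach is approached as far as the arm can. A call is refused whole if a number of a shift passes 62.5 or a number of a turn 0.188, either way. A call with a gripper value outside its range is refused whole. The fingers move at their own pace and stop on an object; FORCE is the grip in N (left out, the last holds). Time passes only in rows, so rows that do not move let the fingers close. It gives the time, the measured TCP pose, the force, the opening and the grip force at its end, in the units of the state.
- observe(): the state, without advancing time (a new reading comes with each control period).
- eyes.grab_frame(name): name is "scene" or "top" or "wrist"; returns a dict with "frame" (420x560x3 uint8, red, green, blue), "mtx" (3x3 intrinsics, pixels), "R" (3x3) and "t" (3): a world point X has camera coordinates R X + t. Camera axes: x right, y down, z forward; pixel columns grow to the right and rows downward; lengths in mm; the calibration is good to about 2 mm. A picture is of the moment at which its call begins. There is no depth.
- order.hand_in(): hands the job in; it is judged then, once.
The state is a dict: "time": time; "joint_positions": joint angles; "qvel": joint speeds; "effort": joint torques, N m; "ee_pos": TCP position; "tcp_rot": TCP orientation; "wrist_force": force on the tool from outside, world axes, zero at the start; "ft_torque": the same for the moment, N m; "grip_width": finger opening in mm; "grasp_force": force on a finger pad.
Only numpy, scipy, OpenCV 4.12 (cv2) and the standard library are available. Lean on these libraries where they do the work, as an engineer would, in place of code of your own. Each camera call takes 0.05 s, during which the arm holds its last target. There are 200 camera calls.

TASK

Hang the headband astride the bar of the small display stand so that it hangs there by itself. Then take hold of the stand's round post below the bar, raise it to display height, until its engraved ring has just come clear of the collar, and while you hold it there swing the collar's upright cam lever clockwise (seen from above) right round to its closed stop; a finger can sweep the lever along as the hand turns with the post. The program finishes while still holding the post at the mark, with the lever closed and the headband hanging still; leave the mug, the vase and the balm jar where they are.

Things in the scene. Friction and masses are not known exactly. Their poses are not given: they have to be found in the camera images.
- headband: Rigid dark headband, an upside-down U standing on its two feet, 50 to 80 g: 119 mm wide, 125 tall, 24 deep, 10 mm thick at the crown (inside of the crown 115 above the feet), 4.5 at the feet. Origin midway between the feet, underside; x foot to foot, y along the 24 mm depth, z up. Both ways round alike. Pinch it at the crown from above across the depth.
- crown_top (a point): Outside top of the headband's crown, (0, 0, 0.125) in the headband's frame.
- stand: Fixed display stand: round stone foot 140 mm across, steel tube, and on top a dark clamp collar 41 mm across, its top 100 mm above the table. Origin on the post's axis at the foot's underside, z up.
- post: Stand's sliding leg: steel post 20 mm across, 0.3 kg; slides and turns freely in the collar and drops if let go while the lever is open. A 12 mm bar sticks out to one side at its top, clear from 15 to 140 mm, 19 mm ball at 150. Origin on the post's axis at the bar's centreline (150 mm above the table when down; post ends 13 mm higher), x along the bar to its free end, z up.
- post_grip (a point): Point on the post's axis 27 mm below the bar's centreline, moving with the post; 23 mm above the collar when the post is down. A hand from above that straddles the bar, a finger on each side of it, can grip here with the TCP (bare post from collar to bar when down: 44 mm).
- bar_middle (a point): Point on the bar's centreline 95 mm from the post's axis, a good place for the headband; the bar's top is 6 mm above it.
- post_lift (a joint): Height of the post: 0 fully down (start), grows in m as it is raised, top stop at 0.055. The engraved ring, a dark 3 mm band round the post, is hidden inside the collar at the start; at 0.035 its lower edge is level with the collar's top: this is the mark.
- cam_lever (a joint): Cam lever's angle about the post's axis, rad: 0 open, grows clockwise seen from above, closed at its stop, 0.9. Starts at 0 to 0.1. Pushing its grip takes about 3 N, rising to about 5 N beyond 0.5 as it clamps the post; it stays where it is left. Closed, the post resists about 25 N of push and 0.3 N m of turning.
- lever_tip (a point): On the lever's upright turned-wood grip: 25 mm from the post's axis, 145 mm above the table. The grip is 11 mm thick and stands 106 to 158 mm above the table. At the start, seen from above, the bar lies 153 to 173 degrees counterclockwise of it, so a finger on the post square to the bar is 63 to 83 degrees counterclockwise of it and sweeps it when the hand turns clockwise.
- mug: White mug, 99 mm across without its handle, 124 mm tall, to the left of the stand; leave it. Origin at its underside.
- bud_vase: White bud vase, 103 mm across, 120 mm tall, to the right; leave it. Origin at its underside.
- balm_jar: Small black jar, 56 mm across, 48 mm tall, near left; leave it. Origin at its underside.
Not all that is in view belongs to the job. Of the things shaped like the headband, the dark wooden one is meant.

How it is judged (in metres and radians):
On the way, in this order (a step that is already met when the one before it is completed fails the run):
1. The headband hangs astride the bar, let go, with the post still down and the lever open (contact force between headband and post above 0.1 N and angle between headband's own z axis and vertical below 0.35 rad and x of crown_top in the frame of post between 0.04 and 0.135 m and y of crown_top in the frame of post between -0.03 and 0.03 m and z of crown_top in the frame of post between 0.009 and 0.023 m and contact force between the fingers and headband below 0.05 N and value of joint post_lift below 0.008 m and value of joint cam_lever below 0.3 rad), for 0.3 s.
2. The post is held by the fingers at its mark (lift 0.031 to 0.041 m), the lever still open (value of joint post_lift between 0.031 and 0.041 m and contact force between the fingers and post above 3 N and value of joint cam_lever below 0.3 rad), for 0.2 s.
At the end, for the whole second after the job is handed in: Fingers hold the post (over 3 N) at lift 0.031 to 0.041 m, cam lever above 0.80 rad; the headband hangs on the bar untouched: crown on top of the bar, 40 to 135 mm from the post axis, within 30 mm sideways, tilt under 0.35 rad, slower than 0.08 m/s (contact force between headband and post above 0.1 N and angle between headband's own z axis and vertical below 0.35 rad and x of crown_top in the frame of post between 0.04 and 0.135 m and y of crown_top in the frame of post between -0.03 and 0.03 m and z of crown_top in the frame of post between 0.009 and 0.023 m and contact force between the fingers and headband below 0.05 N and value of joint post_lift between 0.031 and 0.041 m and contact force between the fingers and post above 3 N and value of joint cam_lever above 0.8 rad and linear speed of headband below 0.08 m/s); the arm keeps its last pose, push and grip.
It fails at once if The lever is pushed past half way (0.45 rad) while the post is off its mark (lift below 0.028 or above 0.044 m) (value of joint cam_lever above 0.45 rad and (value of joint post_lift below 0.028 m or value of joint post_lift above 0.044 m)).
It fails at once if The mug, the vase or the balm jar is moved by more than 20 mm (distance of any of mug, bud_vase, balm_jar from where it was at the start of the episode above 0.02 m).
It also fails if it takes over 67 s, if anything falls off the work surface, if the arm or the gripper's body presses on something with over 40 N, if the wrist force passes 120 N, or if a joint passes its speed limit or range.

## Working session

There is one attempt and no reset: what is moved stays moved. The work goes in short steps, Python scripts to look and compute and a shell command to move; the robot and the scene stay as the last step left them, time stands still between calls to the robot, and variables do not carry over. Pictures are saved under pics/ and viewed, at most 10 in all, crops included, and the job is handed in when it is done.

```bash
mkdir -p pics; python3 - <<'E'
from cell import observe, eyes
import cv2, numpy as np
s=observe(); print({k:np.round(v,3).tolist() for k,v in s.items()})
for n in("scene","top"):
    f=eyes.grab_frame(n); cv2.imwrite(f"pics/{n}0.png",f["frame"][:,:,::-1]); np.savez(f"pics/{n}0.npz",**f)
    print(n,np.round(f["mtx"],1).tolist(),np.round(f["R"],3).tolist(),np.round(f["t"],1).tolist())
E
```

```text
{'time': 0.0, 'joint_positions': [-1.224, 0.265, 1.605, 0.0, 1.274, -0.037], 'qvel': [0.001, 0.0, 0.0, 0.0, -0.0, -0.001], 'effort': [-0.0, -51.511, -36.731, -0.0, 0.013, -0.0], 'ee_pos': [252.505, -625.256, 248.669], 'tcp_rot': [0.982, 0.191, -0.0, -0.001], 'wrist_force': [-0.652, -0.185, -1.047], 'ft_torque': [0.024, 0.001, -0.042], 'grasp_force': 0.0, 'grip_width': 85.715}
scene [[436.1, 0.0, 283.8], [0.0, 436.1, 206.9], [0.0, 0.0, 1.0]] [[-0.77, -0.638, -0.001], [-0.281, 0.342, -0.897], [0.572, -0.69, -0.443]] [354.2, 291.6, 878.9]
top [[406.2, 0.0, 273.2], [0.0, 406.2, 215.1], [0.0, 0.0, 1.0]] [[-0.02, -0.999, 0.029], [-0.99, 0.015, -0.143], [0.143, -0.032, -0.989]] [-76.1, 532.6, 1023.0]
```

View pics/scene0.png

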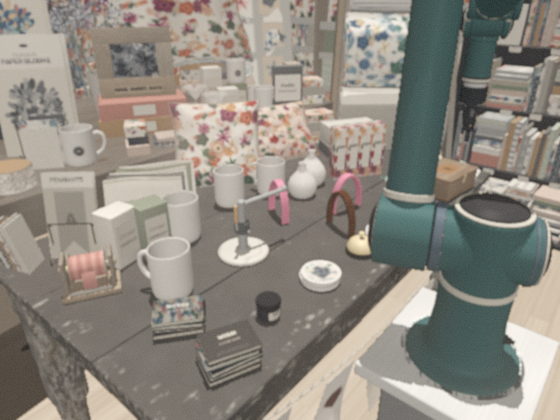

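View pics/top0.png

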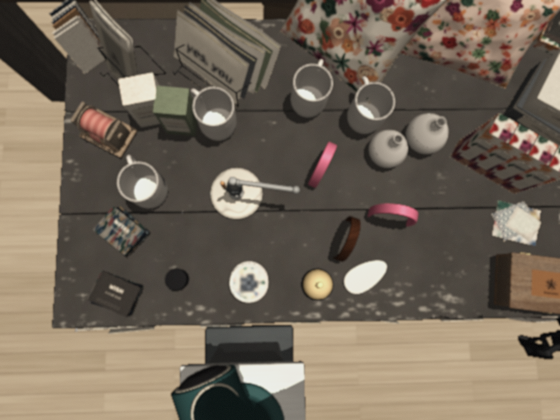

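The top view shows three headband shapes: pink at (322,165), pink at (392,214) and dark brown at (346,240). In the scene view the same dark brown one is at (342,213). I choose the dark brown one. The stand's foot is at top (236,193) and its bar runs to a ball at (296,189). Next I'll check close crops.

```bash
python3 - <<'E'
import cv2, numpy as np
t=cv2.imread("pics/top0.png"); s=cv2.imread("pics/scene0.png")
a=cv2.resize(t[150:270,200:360],(800,600),interpolation=cv2.INTER_CUBIC)
b=cv2.resize(s[170:270,210:370],(800,500),interpolation=cv2.INTER_CUBIC)
a=cv2.resize(a,(400,300)); 
cv2.imwrite("pics/crop1.png",cv2.resize(t[150:270,200:360],(800,600),interpolation=cv2.INTER_CUBIC))
cv2.imwrite("pics/crop2.png",b)
E
```

```text
(no output)
```

View pics/crop1.png

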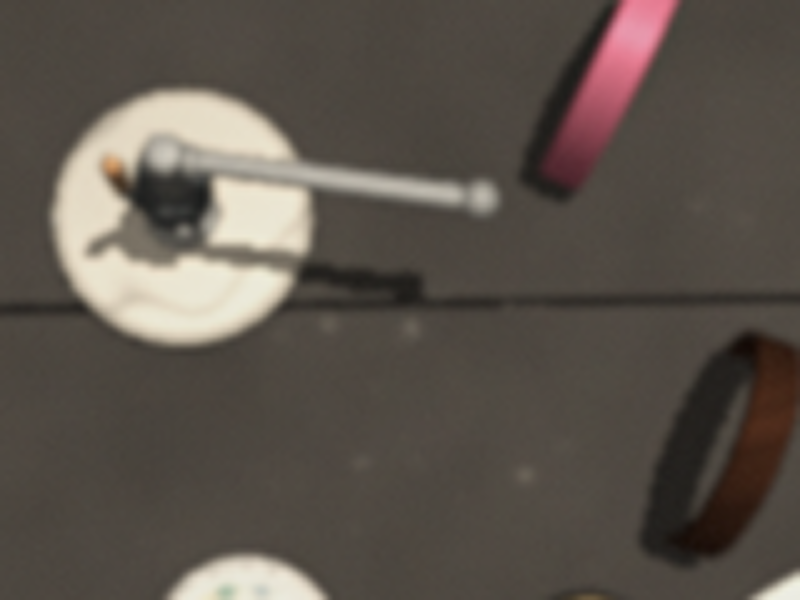

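View pics/crop2.png

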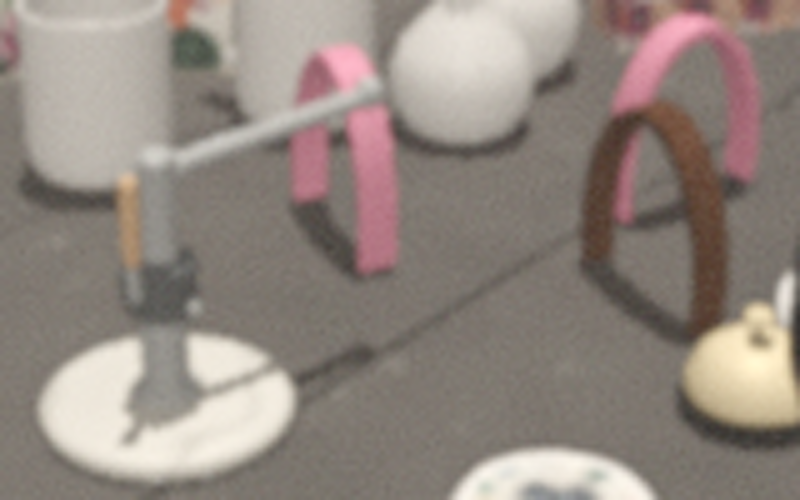

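The crops confirm the dark wooden headband, with its crown at scene pixel (340,191) and its feet at (329,222) and (350,237). On the stand, top view: post top (232.6,181), ball (296.4,189.4) and orange lever tip (222.4,182.6).

```bash
cat > h.py <<'E'
import numpy as np, cv2
from scipy.spatial.transform import Rotation as Ro
def ray(f,p):
    d=f["R"].T@np.linalg.inv(f["mtx"])@np.array([p[0],p[1],1.]); return -f["R"].T@f["t"], d/np.linalg.norm(d)
def plane(f,p,z):
    c,d=ray(f,p); return c+d*(z-c[2])/d[2]
def tri(obs):
    A=0;b=0
    for f,p in obs:
        c,d=ray(f,p);M=np.eye(3)-np.outer(d,d);A=A+M;b=b+M@c
    return np.linalg.solve(A,b)
def proj(f,X):
    q=f["mtx"]@(f["R"]@np.asarray(X,float)+f["t"]);return q[:2]/q[2]
def brown(f,box):
    x0,y0,x1,y1=box;im=f["frame"].astype(int);m=np.zeros(im.shape[:2],np.uint8)
    r,g,b=im[...,0],im[...,1],im[...,2]
    m[(r-b>22)&(r<140)&(g-b<45)]=255
    k=np.zeros_like(m);k[y0:y1,x0:x1]=m[y0:y1,x0:x1]
    n,l,st,c=cv2.connectedComponentsWithStats(k);i=1+np.argmax(st[1:,4]);return l==i
E
python3 - <<'E'
from h import *
T=np.load("pics/top0.npz");S=np.load("pics/scene0.npz")
m=brown(T,(320,210,370,270));v,u=np.nonzero(m);c=np.float32(np.c_[u,v])
print("top",m.sum(),c.min(0),c.max(0),cv2.minAreaRect(c))
ms=brown(S,(315,180,365,250));v,u=np.nonzero(ms);print("scene",ms.sum(),u.min(),u.max(),v.min(),v.max(), u[v<=v.min()+1].mean())
ct=(u[v<=v.min()+1].mean(),v.min())
for p in [(329,222.4),(350,237)]:print("foot",plane(S,p,0))
P=plane(T,(232.6,181.2),163);B=plane(T,(296.4,189.4),150);L=plane(T,(222.4,182.6),158)
print("post",P,plane(S,(241.2,200.5),163),"ball",B,plane(S,(285,188.5),150),"lever",L, "bar len",np.linalg.norm((B-P)[:2]))
a=lambda d:np.degrees(np.arctan2(d[1],d[0]))
print("bar ang",a(B-P),"lever ang",a(L-P),"hb crown: scene",plane(S,ct,125))
(cx,cy),(w,h),an=cv2.minAreaRect(c);print("rect ctr z",plane(T,(cx,cy),100))
for e in cv2.boxPoints(cv2.minAreaRect(c)):print(e,plane(T,e,90)[:2])
rows=[(y,np.nonzero(m[y])[0].mean(),np.nonzero(m[y])[0].min(),np.nonzero(m[y])[0].max()) for y in range(int(c[:,1].min()),int(c[:,1].max())+1,2)]
print(rows)
E
```

```text
top 370 [341. 218.] [360. 256.] ((351.5734558105469, 237.9220428466797), (11.398133277893066, 39.5582275390625), 16.69924545288086)
scene 584 326 359 189 237 342.4
foot [ 513.55609817 -288.00107709    0.        ]
foot [ 414.11801997 -251.99668101    0.        ]
post [594.64734596  11.39501378 163.        ] [592.5704422   13.33526873 163.        ] ball [ 575.84400357 -138.20841506  150.        ] [ 572.23359482 -141.55711809  150.        ] lever [592.76852222  35.55713391 158.        ] bar len 150.7804748835914
bar ang -97.16382105970041 lever ang 94.4463188382848 hb crown: scene [ 474.15804298 -290.73780795  125.        ]
rect ctr z [ 462.76450181 -275.35239139  100.        ]
[340.43124 255.22939] [ 421.31629432 -247.91776593]
[351.79825 217.33946] [ 515.18772375 -280.63296314]
[362.71567 220.6147 ] [ 506.48791878 -307.71358244]
[351.34866 258.50464] [ 412.77525689 -274.62613073]
[(218, np.float64(353.0), np.int64(352), np.int64(354)), (220, np.float64(355.0), np.int64(351), np.int64(359)), (222, np.float64(355.5), np.int64(351), np.int64(360)), (224, np.float64(355.5), np.int64(351),
[... 224 characters left out ...]
 np.int64(359)), (234, np.float64(353.5), np.int64(349), np.int64(358)), (236, np.float64(353.0), np.int64(348), np.int64(358)), (238, np.float64(352.0), np.int64(347), np.int64(357)), (240, np.float64(351.5), np.int64(347), np.int64(356)), (242, np.float64(350.5), np.int64(346), np.int64(355)), (244, np.float64(350.0), np.int64(345), np.int64(355)), (246, np.float64(349.0), np.int64(344), np.int64(354)), (248, np.float64(347.5), np.int64(343), np.int64(352)), (250, np.float64(346.5), np.int64(342), np.int64(351)), (252, np.float64(346.0), np.int64(342), np.int64(350)), (254, np.float64(345.0), np.int64(342), np.int64(348)), (256, np.float64(344.6666666666667), np.int64(343), np.int64(346))]
```

```bash
cat > d.py <<'E'
import sys
from h import *
from cell import observe
s=observe();R=Ro.from_quat(s["tcp_rot"]).as_matrix();p=np.array(s["ee_pos"])
print("t",round(s["time"],2),"p",p.round(1),"yaw_y",np.degrees(np.arctan2(R[1,1],R[0,1])).round(1),"tilt",(R[:2,2]*1000).round(1),"w",round(s["grip_width"],1),"gf",round(s["grasp_force"],1),"F",np.round(s["wrist_force"],1),"j",np.round(s["joint_positions"],2))
if len(sys.argv)>4:
    x,y,z,a=map(float,sys.argv[1:5]);a=np.radians(a)
    print("shift",(R.T@(np.array([x,y,z])-p)).round(1))
    Y=np.array([np.cos(a),np.sin(a),0]);Z=np.array([0,0,-1.]);G=np.c_[np.cross(Y,Z),Y,Z]
    print("turn (tool axes)",Ro.from_matrix(R.T@G).as_rotvec().round(3))
E
python3 d.py 465 -276 260 -109.5
```

```text
t 0.1 p [ 252.5 -625.3  248.8] yaw_y -68.0 tilt [-0.7  1.9] w 85.5 gf 0.0 F [-0.1  0.2  0.8] j [-1.22  0.26  1.61 -0.    1.27 -0.04]
shift [ 327.8 -244.3  -10.7]
turn (tool axes) [-0.002  0.001  0.724]
```

```bash
python3 -m handwheel '[[[41,-30.5,-2,0,0,0,1],[41,-30.5,-2,0,0,0,1],[41,-30.5,-2,0,0,0,1],[41,-30.5,-2,0,0,0,1],[41,-30.5,-2,0,0,0,1]]]' 20
python3 -m handwheel '[[[41,-30.5,0,0,0,0,1],[41,-30.5,0,0,0,0,1],[41,-30.5,0,0,0,0,1],[0,0,0,0,0,0.181,1],[0,0,0,0,0,0.181,1]]]'
python3 -m handwheel '[[[0,0,0,0,0,0.181,1],[0,0,0,0,0,0.181,1],[0,0,0,0,0,0,1],[0,0,0,0,0,0,1]]]'
python3 d.py 465 -276 260 -109.5
python3 - <<'E'
from cell import eyes
import cv2,numpy as np
f=eyes.grab_frame("wrist");cv2.imwrite("pics/w1.png",f["frame"][:,:,::-1]);np.savez("pics/w1.npz",**f)
E
```

```text
time: 0.72
ee_pos: [386.1, -406.0, 259.5]
tcp_rot: [0.982, 0.191, -0.0, -0.0]
wrist_force: [0.4, -0.6, -0.4]
grip_width: 85.3
grasp_force: 0.0
time: 1.35
ee_pos: [465.7, -275.6, 259.4]
tcp_rot: [1.0, 0.009, -0.0, -0.0]
wrist_force: [-0.1, -0.3, 1.3]
grip_width: 85.6
grasp_force: 0.0
time: 1.85
ee_pos: [465.3, -276.7, 259.7]
tcp_rot: [0.986, -0.168, -0.0, -0.0]
wrist_force: [-0.7, -0.1, 0.4]
grip_width: 85.5
grasp_force: 0.0
t 1.85 p [ 465.3 -276.7  259.7] yaw_y -109.3 tilt [-0.4  0.3] w 85.5 gf 0.0 F [-0.7 -0.1  0.4] j [-0.58  0.01  1.88  0.    1.26  1.33]
shift [-0.6 -0.6 -0.3]
turn (tool axes) [-0.     0.001  0.003]
```

View pics/w1.png

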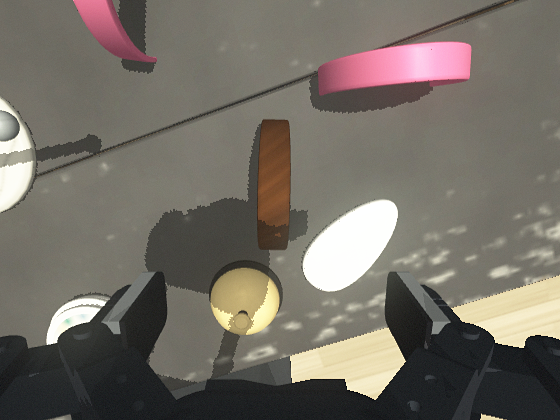

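The wrist view shows the dark wooden headband straight ahead and nearly aligned, at cols 258–291 and rows 120–249. The yellow jar is at (245,300) and the white dish at (350,245).

```bash
python3 - <<'E'
from h import *
f=np.load("pics/w1.npz");im=f["frame"].astype(int)
k=np.zeros(im.shape[:2],np.uint8);k[(im[...,0]-im[...,2]>25)&(im[...,0]<170)]=1
k[:, :240]=0;k[:,310:]=0;k[:100]=0;k[256:]=0
n,l,st,c=cv2.connectedComponentsWithStats(k);i=1+np.argmax(st[1:,4]);m=l==i;print(st[i])
C=-f["R"].T@f["t"];print("cam",C)
g=np.radians(-19.5);h=np.radians(-19.5)
for r in (130,150,170,185,200,220,240):
    u=np.nonzero(m[r])[0];print(r,u.min(),u.max(),[plane(f,((u.min()+u.max()+1)/2,r),z)[:2].round(1).tolist() for z in (125,100)], "width@125",np.linalg.norm(plane(f,(u.min(),r),125)-plane(f,(u.max()+1,r),125)).round(1))
# ends: silhouettes vs elliptical/outer arch
r0,r1=st[i][1],st[i][1]+st[i][3]
X=np.array([np.cos(g),np.sin(g)])
a=np.linspace(0,np.pi,181);prof=np.c_[59.5*np.cos(a),125*np.sin(a)**0.9]
for cx in range(450,482,4):
  for cy in (-276,):
    P=[np.array([cx+X[0]*q,cy+X[1]*q+0,z]) for q,z in prof]
    v=[proj(f,p)[1] for p in P];print(cx,round(min(v),1),round(max(v),1),"meas",r0,r1)
E
```

```text
[ 257  119   34  130 3851]
cam [ 530.52455234 -299.6629967   384.25773974]
130 261 289 [[517.7, -295.3], [516.5, -294.9]] width@125 19.9
150 259 289 [[505.1, -290.2], [502.6, -289.3]] width@125 21.6
170 258 290 [[491.9, -285.5], [488.1, -284.2]] width@125 23.3
185 258 289 [[481.8, -281.6], [477.1, -279.9]] width@125 22.9
200 258 289 [[471.4, -278.0], [465.7, -275.9]] width@125 23.1
220 257 288 [[457.4, -272.2], [450.3, -269.6]] width@125 23.5
240 258 285 [[443.0, -266.4], [434.5, -263.2]] width@125 20.9
450 134.3 262.4 meas 119 249
454 130.5 258.5 meas 119 249
458 126.7 254.5 meas 119 249
462 122.9 250.4 meas 119 249
466 119.0 246.4 meas 119 249
470 115.2 242.4 meas 119 249
474 111.3 238.4 meas 119 249
478 107.3 234.3 meas 119 249
```

```bash
python3 d.py 464.5 -275.2 136 -110.5 | tail -2
python3 -m handwheel '[[[-0.5,-1.3,50,0,0,0.02,0.3],[0,0,50,0,0,0,0.3],[0,0,18,0,0,0,0.3],[0,0,0,0,0,0,0.3],[0,0,0,0,0,0,0.3]]]' 25
python3 d.py 464.5 -275.2 136 -110.5
python3 - <<'E'
from cell import eyes
import cv2,numpy as np
f=eyes.grab_frame("wrist");a=f["frame"][:,:,::-1];g=eyes.grab_frame("scene")["frame"][150:270,280:440,::-1]
cv2.imwrite("pics/w2.png",np.hstack([a[:,80:480],cv2.resize(g,(400,420))]))
E
```

```text
shift [ -1.3  -1.1 123.8]
turn (tool axes) [-0.    0.    0.02]
time: 2.52
ee_pos: [466.9, -276.4, 144.2]
tcp_rot: [0.984, -0.179, 0.002, 0.001]
wrist_force: [0.2, -0.5, -0.4]
grip_width: 55.5
grasp_force: 0.0
t 2.52 p [ 466.9 -276.4  144.2] yaw_y -110.6 tilt [ 2.9 -2. ] w 55.5 gf 0.0 F [ 0.2 -0.5 -0.4] j [-0.58  0.1   2.   -0.    1.04  1.35]
shift [-2.7 -0.3  8.2]
turn (tool axes) [ 0.001 -0.003 -0.002]
```

View pics/w2.png

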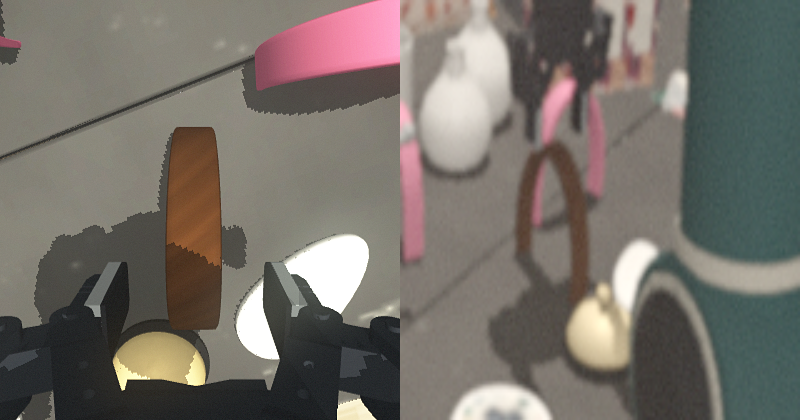

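The left half shows the headband (cols 167–221) centred between the pads at cols 130 and 270. The right half shows the fingertips just above the crown at (548,145). I'll lower the last 8 mm and close.

```bash
python3 -m handwheel '[[[-2.5,-1,8,0,0,0,0.3],[0,0,0,0,0,0,0.3],[0,0,0,0,0,0,-1],[0,0,0,0,0,0,-1],[0,0,0,0,0,0,-1]]]' 25
python3 -m handwheel '[[[0,0,0,0,0,0,-1],[0,0,0,0,0,0,-1],[0,0,0,0,0,0,-1],[0,0,0,0,0,0,-1]]]' 
python3 d.py 464.5 -275.2 136 -110.5
```

```text
time: 3.25
ee_pos: [463.6, -273.7, 134.2]
tcp_rot: [0.984, -0.179, 0.0, 0.0]
wrist_force: [-0.3, 0.2, 1.5]
grip_width: 23.0
grasp_force: 29.3
time: 3.75
ee_pos: [463.6, -273.7, 134.1]
tcp_rot: [0.984, -0.179, 0.0, 0.0]
wrist_force: [-0.5, 0.6, 2.2]
grip_width: 22.9
grasp_force: 29.4
t 3.75 p [ 463.6 -273.7  134.1] yaw_y -110.6 tilt [ 0.2 -0.1] w 22.9 gf 29.4 F [-0.5  0.6  2.2] j [-0.58  0.11  2.01  0.    1.02  1.35]
shift [ 1.4  1.1 -1.9]
turn (tool axes) [ 0.    -0.    -0.002]
```

```bash
python3 -m handwheel '[[[0,0,-20,0,0,0,-1],[0,0,-45,0,0,0,-1],[0,0,-45,0,0,0,-1],[0,0,-45,0,0,0,-1],[0,0,-35,0,0,0,-1]]]' 25
python3 -m handwheel '[[[0,0,0,0,0,-0.08,-1],[0,0,0,0,0,-0.08,-1],[0,0,0,0,0,-0.07,-1],[0,0,0,0,0,0,-1]]]' 
python3 d.py 581.5 -81.8 315 -97.3
```

```text
time: 4.38
ee_pos: [463.7, -273.8, 325.7]
tcp_rot: [0.984, -0.179, 0.001, 0.0]
wrist_force: [0.2, 0.3, 0.1]
grip_width: 23.0
grasp_force: 29.1
time: 4.88
ee_pos: [463.3, -273.5, 323.4]
tcp_rot: [0.998, -0.065, -0.0, -0.0]
wrist_force: [0.1, 0.1, -1.0]
grip_width: 23.1
grasp_force: 29.1
t 4.88 p [ 463.3 -273.5  323.4] yaw_y -97.5 tilt [-0.7  0.4] w 23.1 gf 29.1 F [ 0.1  0.1 -1. ] j [-0.58 -0.03  1.8  -0.    1.38  1.12]
shift [  92.1 -205.5    8.4]
turn (tool axes) [-0.     0.001 -0.004]
```

```bash
python3 -m handwheel '[[[15,-33,0,0,0,0,-1],[18,-40,0,0,0,0,-1],[18,-40,0,0,0,0,-1],[18,-40,0,0,0,0,-1],[15,-33,0,0,0,0,-1]]]' 
python3 -m handwheel '[[[8,-19.5,0,0,0,0,-1],[0,0,0,0,0,0,-1],[0,0,0,0,0,0,-1],[0,0,0,0,0,0,-1]]]' 
python3 d.py 581.5 -81.8 200 -97.3
python3 - <<'E'
from cell import eyes
import cv2,numpy as np
out=[]
for n in("scene","top","wrist"):
    f=eyes.grab_frame(n);np.savez(f"pics/{n}3.npz",**f);out.append(f["frame"][:,:,::-1])
a=cv2.resize(out[0][80:280,190:350],(400,500));b=cv2.resize(out[1][120:270,200:320],(400,500))
cv2.imwrite("pics/c3.png",np.hstack([a,b]))
E
```

```text
time: 5.5
ee_pos: [571.6, -98.6, 323.5]
tcp_rot: [0.998, -0.066, -0.0, -0.0]
wrist_force: [-0.5, -1.2, -0.5]
grip_width: 23.0
grasp_force: 29.1
time: 6.0
ee_pos: [580.9, -82.9, 324.0]
tcp_rot: [0.998, -0.066, -0.0, 0.0]
wrist_force: [0.1, 0.9, -0.1]
grip_width: 23.1
grasp_force: 29.1
t 6.0 p [580.9 -82.9 324. ] yaw_y -97.5 tilt [-0.2 -0.4] w 23.1 gf 29.1 F [ 0.1  0.9 -0.1] j [-0.18  0.06  1.7  -0.    1.38  1.52]
shift [  0.4  -1.2 124. ]
turn (tool axes) [ 0.     0.    -0.004]
```

View pics/c3.png

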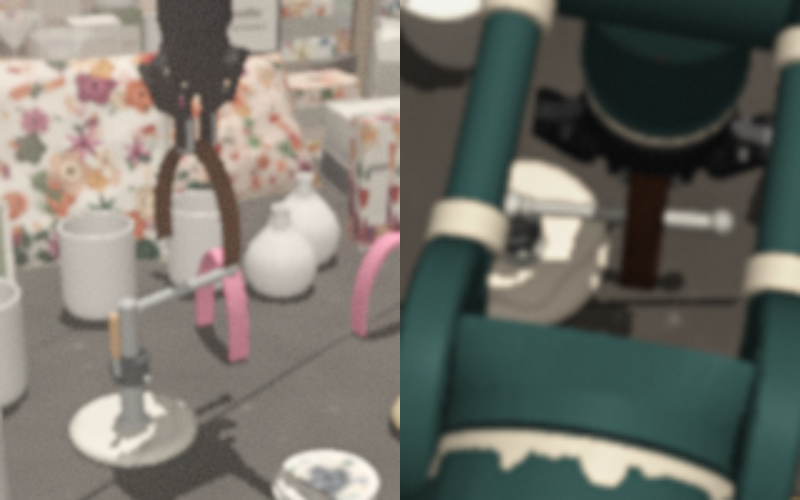

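The left panel shows the headband above the bar with a leg on each side of it. The top view on the right shows the headband crossing the bar at (645,217). I'm lowering it now.

```bash
python3 -m handwheel '[[[0.5,-1,20,0,0,0,-1],[0,0,25,0,0,0,-1],[0,0,25,0,0,0,-1],[0,0,25,0,0,0,-1],[0,0,20,0,0,0,-1]]]' 
python3 -m handwheel '[[[0,0,15,0,0,0,-1],[0,0,8,0,0,0,-1],[0,0,4,0,0,0,-1],[0,0,0,0,0,0,-1],[0,0,0,0,0,0,-1]]]' 
python3 d.py 581.5 -81.8 176.5 -97.3
python3 - <<'E'
from cell import eyes
import cv2,numpy as np
f=eyes.grab_frame("scene");np.savez("pics/s4.npz",**f);w=eyes.grab_frame("wrist")["frame"][:,:,::-1]
cv2.imwrite("pics/c4.png",np.hstack([cv2.resize(f["frame"][120:270,210:330,::-1],(400,500)),cv2.resize(w[:,80:480],(400,500))]))
E
```

```text
time: 6.78
ee_pos: [580.9, -80.7, 206.3]
tcp_rot: [0.998, -0.065, -0.001, -0.0]
wrist_force: [0.2, 1.7, -0.5]
grip_width: 23.0
grasp_force: 29.1
time: 7.4
ee_pos: [582.6, -81.0, 182.9]
tcp_rot: [0.998, -0.065, 0.001, 0.0]
wrist_force: [-0.7, -0.5, -0.0]
grip_width: 23.3
grasp_force: 29.1
t 7.4 p [582.6 -81.  182.9] yaw_y -97.5 tilt [ 1.6 -0.3] w 23.3 gf 29.1 F [-0.7 -0.5 -0. ] j [-0.18  0.15  1.87  0.    1.12  1.52]
shift [-1.   1.   6.4]
turn (tool axes) [ 0.    -0.002 -0.003]
```

View pics/c4.png

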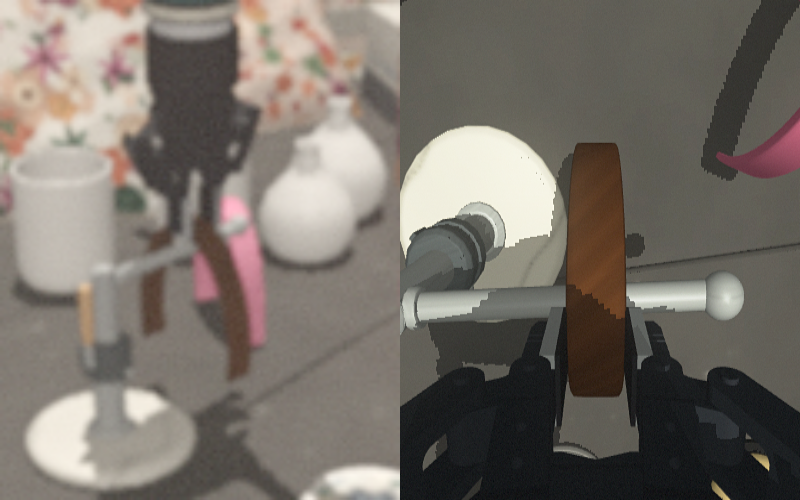

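The headband straddles the bar. In the wrist view the bar passes under the crown at (597,300), with its ball at (725,295) and the post at (410,310). I'm easing down onto it.

```bash
python3 -m handwheel '[[[-1,0,2,0,0,0,-1],[0,0,2,0,0,0,-1],[0,0,0,0,0,0,-1],[0,0,0,0,0,0,-1]]]'; python3 -m handwheel '[[[0,0,1.5,0,0,0,-1],[0,0,0,0,0,0,-1],[0,0,0,0,0,0,-1]]]';python3 d.py
```

```text
time: 8.0
ee_pos: [581.0, -80.7, 177.9]
tcp_rot: [0.998, -0.065, -0.0, -0.0]
wrist_force: [-0.4, -0.1, 0.4]
grip_width: 23.2
grasp_force: 29.1
time: 8.38
ee_pos: [581.0, -80.7, 176.5]
tcp_rot: [0.998, -0.065, 0.0, -0.0]
wrist_force: [0.9, 0.4, 0.1]
grip_width: 23.0
grasp_force: 29.1
t 8.38 p [581.  -80.7 176.5] yaw_y -97.5 tilt [0. 0.] w 23.0 gf 29.1 F [0.9 0.4 0.1] j [-0.18  0.16  1.87  0.    1.11  1.52]
```

```bash
python3 -m handwheel '[[[0,0,1,0,0,0,-1],[0,0,0,0,0,0,-1],[0,0,0,0,0,0,-1],[0,0,0,0,0,0,-0.3],[0,0,0,0,0,0,-0.1]]]';python3 -m handwheel '[[[0,0,0,0,0,0,0],[0,0,0,0,0,0,0],[0,0,-10,0,0,0,0],[0,0,-20,0,0,0,0],[0,0,-30,0,0,0,0]]]'; python3 -m handwheel '[[[0,0,-40,0,0,0,0],[0,0,-40,0,0,0,0],[0,0,0,0,0,0,0],[0,0,0,0,0,0,0],[0,0,0,0,0,0,0]]]'
python3 d.py 593.6 12.4 270 -7.3
python3 - <<'E'
from cell import eyes
import cv2,numpy as np
f=eyes.grab_frame("scene");np.savez("pics/s5.npz",**f);w=eyes.grab_frame("wrist");np.savez("pics/w5.npz",**w)
cv2.imwrite("pics/c5.png",np.hstack([cv2.resize(f["frame"][120:270,210:330,::-1],(400,500)),cv2.resize(w["frame"][:,:,::-1],(400,300)).repeat(1,0) if 0 else cv2.resize(w["frame"][:,:,::-1][:,0:400],(400,500))]))
E
```

```text
time: 9.0
ee_pos: [581.1, -80.8, 175.6]
tcp_rot: [0.998, -0.065, 0.0, 0.0]
wrist_force: [0.6, 0.4, 0.3]
grip_width: 38.5
grasp_force: 0.0
time: 9.62
ee_pos: [580.8, -80.7, 236.7]
tcp_rot: [0.998, -0.065, -0.0, -0.0]
wrist_force: [1.2, -0.3, 0.4]
grip_width: 43.1
grasp_force: 0.0
time: 10.25
ee_pos: [580.2, -80.6, 314.2]
tcp_rot: [0.998, -0.065, -0.001, -0.0]
wrist_force: [-0.7, -0.3, -0.7]
grip_width: 43.0
grasp_force: 0.0
t 10.25 p [580.2 -80.6 314.2] yaw_y -97.5 tilt [-2.3  0.4] w 43.0 gf 0.0 F [-0.7 -0.3 -0.7] j [-0.18  0.06  1.72 -0.    1.36  1.52]
shift [  1.3 -94.   44.2]
turn (tool axes) [-0.002  0.002 -1.574]
```

View pics/c5.png

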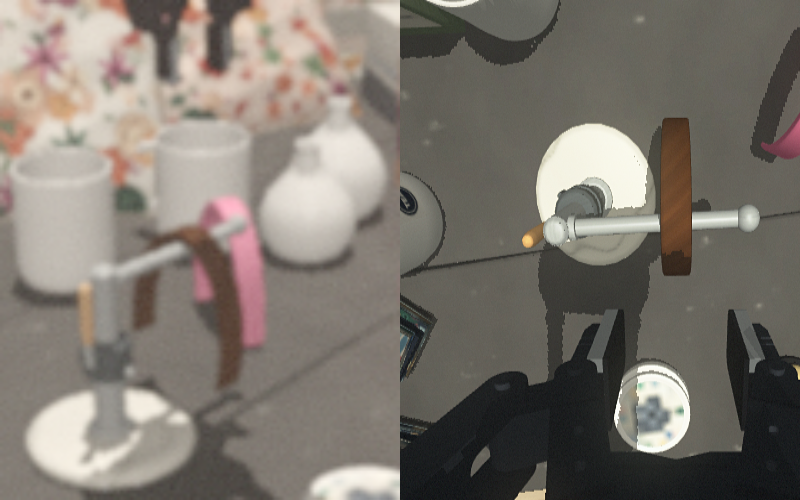

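The headband hangs level on the bar by itself. In the wrist picture the post top is at pixel (157,193), the ball at (348,182) and the lever tip at (127,202). I'll refine the post axis, the bar angle and the lever angle from these.

```bash
python3 - <<'E'
from h import *
w=np.load("pics/w5.npz")
P=plane(w,(157,193.2),163);B=plane(w,(348,182.3),150);L=plane(w,(127,201.6),156)
a=lambda d:np.degrees(np.arctan2(d[1],d[0]))
print(P,B,L,a(B-P),a(L-P),np.hypot(*(B-P)[:2]),np.hypot(*(L-P)[:2]))
E
```

```text
[599.03195253   7.98172554 163.        ] [ 585.64744517 -139.74991253  150.        ] [594.18807428  35.40730175 156.        ] -95.17687203226804 100.01622695455914 148.3367180638443 27.850051824001763
```

```bash
python3 -m handwheel '[[[0,-31,0,0,0,-0.18,1],[0,0,0,0,0,-0.18,1],[0,0,0,0,0,-0.18,1],[0,0,0,0,0,-0.18,1],[0,0,0,0,0,-0.18,1]]]';python3 -m handwheel '[[[0,0,0,0,0,-0.18,1],[0,0,0,0,0,-0.18,1],[0,0,0,0,0,-0.18,1],[0,0,0,0,0,-0.11,1],[0,0,0,0,0,0,1]]]'
python3 d.py 596 10 270 -6.5
```

```text
time: 10.98
ee_pos: [584.6, -49.9, 314.3]
tcp_rot: [0.926, 0.378, -0.001, -0.0]
wrist_force: [-0.6, -0.0, 0.2]
grip_width: 85.2
grasp_force: 0.0
time: 11.6
ee_pos: [584.7, -50.0, 314.5]
tcp_rot: [0.759, 0.651, -0.001, -0.001]
wrist_force: [0.0, 0.4, 0.2]
grip_width: 86.0
grasp_force: 0.0
t 11.6 p [584.7 -50.  314.5] yaw_y -8.7 tilt [-1.8  0.2] w 86.0 gf 0.0 F [0.  0.4 0.2] j [-0.13  0.07  1.72  0.    1.36  0.02]
shift [61.   2.2 44.5]
turn (tool axes) [-0.002  0.    -0.039]
```

```bash
python3 - <<'E'
from cell import eyes
from h import *
w=eyes.grab_frame("wrist");np.savez("pics/w6.npz",**w)
print(-w["R"].T@w["t"],proj(w,(593.6,12.4,163)),proj(w,(574,-139.9,150)),proj(w,(592.5,36,157)))
cv2.imwrite("pics/w6.png",cv2.resize(w["frame"][:,:,::-1],(800,600),interpolation=cv2.INTER_CUBIC))
E
```

```text
[595.8834382   17.30772536 439.07613083] [274.40046956 117.14803776] [278.89827384 298.8990429 ] [267.96978272  83.90714175]
```

View pics/w6.png

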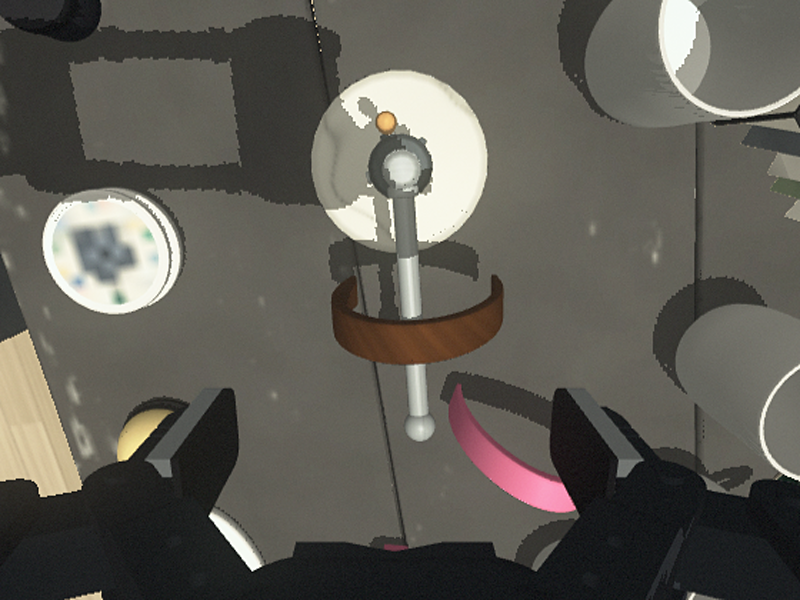

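The view from overhead shows the post top at full-frame pixel (280.7,117.6), the ball at (294,298.9), the lever tip at (270.2,84.7), and the headband hanging astride the bar.

```bash
python3 - <<'E'
from h import *
w=np.load("pics/w6.npz")
P=plane(w,(280.7,117.6),163);B=plane(w,(294,298.9),150);L=plane(w,(270.2,84.7),158);F=plane(w,(279.6,112),12)
a=lambda d:np.degrees(np.arctan2(d[1],d[0]))
print(P,B,L,F,a(B-P),a(L-P),np.hypot(*(B-P)[:2]),np.hypot(*(L-P)[:2]))
T=np.load("pics/top0.npz");S=np.load("pics/scene0.npz")
print("tri all",tri([(T,(232.6,181.2)),(S,(241.2,200.5)),(w,(280.7,117.6))]),tri([(T,(296.4,189.4)),(S,(285,188.5)),(w,(294,298.9))]))
E
```

```text
[598.06577006  11.39429197 163.        ] [ 587.00746346 -141.87796588  150.        ] [594.01707122  35.15556402 158.        ] [598.94047396  14.33545084  12.        ] -94.12663299626173 99.66979839574546 153.67065812734674 24.103734392945203
tri all [596.34567008  11.06180523 160.70718755] [ 580.01296868 -142.97127639  146.33469714]
```

```bash
python3 -m handwheel '[[[30,3,0,0,0,-0.077,1],[31,2,0,0,0,0,1],[0,0,30,0,0,0,1],[0,0,20,0,0,0,1],[0,0,0,0,0,0,1]]]';python3 d.py 597 11.5 124 -4.3
```

```text
time: 12.28
ee_pos: [595.2, 9.8, 262.6]
tcp_rot: [0.733, 0.68, -0.002, -0.002]
wrist_force: [0.3, -0.6, 0.3]
grip_width: 85.5
grasp_force: 0.0
t 12.28 p [595.2   9.8 262.6] yaw_y -4.3 tilt [-5.4  0.1] w 85.5 gf 0.0 F [ 0.3 -0.6  0.3] j [-0.03  0.11  1.76 -0.    1.28  0.05]
shift [  1.9   2.5 138.6]
turn (tool axes) [-0.005  0.    -0.   ]
```

```bash
python3 -m handwheel '[[[1.8,1.5,30,0,0,0,1],[0,0,30,0,0,0,1],[0,0,30,0,0,0,1],[0,0,20,0,0,0,1],[0,0,0,0,0,0,1]]]';python3 -m handwheel '[[[0,0,15,0,0,0,1],[0,0,7,0,0,0,1],[0,0,0,0,0,0,1],[0,0,0,0,0,0,1]]]';python3 d.py 597 11.5 124 -4.3
```

```text
time: 12.9
ee_pos: [597.5, 11.4, 154.1]
tcp_rot: [0.733, 0.68, -0.001, -0.001]
wrist_force: [1.0, -0.5, -0.3]
grip_width: 85.2
grasp_force: 0.0
time: 13.4
ee_pos: [598.8, 11.7, 133.9]
tcp_rot: [0.733, 0.68, 0.0, 0.0]
wrist_force: [-0.1, 0.7, 0.2]
grip_width: 85.3
grasp_force: 0.0
t 13.4 p [598.8  11.7 133.9] yaw_y -4.2 tilt [ 0.7 -0. ] w 85.3 gf 0.0 F [-0.1  0.7  0.2] j [-0.02  0.22  1.88 -0.    1.04  0.05]
shift [-0.3 -1.8  9.9]
turn (tool axes) [ 0.001 -0.     0.001]
```

```bash
python3 -m handwheel '[[[0,-1,5,0,0,0,1],[0,0,4,0,0,0,1],[0,0,0,0,0,0,1],[0,0,0,0,0,0,0],[0,0,0,0,0,0,-0.3]]]' 20;python3 -m handwheel '[[[0,0,0,0,0,0,-1],[0,0,0,0,0,0,-1],[0,0,0,0,0,0,-1]]]';python3 d.py 597 11.5 124 -4.3
```

```text
time: 14.02
ee_pos: [597.6, 11.7, 124.6]
tcp_rot: [0.733, 0.68, 0.0, 0.0]
wrist_force: [0.3, 0.0, 0.6]
grip_width: 51.4
grasp_force: 0.0
time: 14.4
ee_pos: [597.7, 11.7, 124.7]
tcp_rot: [0.733, 0.68, 0.0, 0.0]
wrist_force: [1.4, 0.3, 1.0]
grip_width: 19.5
grasp_force: 24.2
t 14.4 p [597.7  11.7 124.7] yaw_y -4.2 tilt [0.5 0. ] w 19.5 gf 24.2 F [1.4 0.3 1. ] j [-0.02  0.23  1.89  0.    1.02  0.05]
shift [-0.3 -0.6  0.7]
turn (tool axes) [ 0.    -0.     0.001]
```

```bash
python3 -m handwheel '[[[0,0,0,0,0,0,-1],[0,0,0,0,0,0,-1],[0,0,-6,0,0,0,-1],[0,0,-8,0,0,0,-1],[0,0,-8,0,0,0,-1]]]' 60;python3 -m handwheel '[[[0,0,-8,0,0,0,-1],[0,0,-5,0,0,0,-1],[0,0,0,0,0,0,-1],[0,0,0,0,0,0,-1],[0,0,0,0,0,0,-1]]]';python3 d.py 597.7 11.7 160.7 -4.3
python3 - <<'E'
from cell import eyes
from h import *
S0=np.load("pics/s5.npz");f=eyes.grab_frame("scene");np.savez("pics/s7.npz",**f)
for g in (S0,f):
    m=brown(g,(240,170,300,260));v,u=np.nonzero(m);print("brown bbox",m.sum(),u.min(),u.max(),v.min(),v.max())
    x=g["frame"][:,:,:].astype(int);o=(x[...,0]-x[...,2]>45)&(x[...,0]>130);o[:, :225]=0;o[:,250:]=0;o[:195]=0;o[240:]=0;v,u=np.nonzero(o);print("lever",len(u),u.mean(),v.min(),v.max())
print([proj(f,(597,12,z)).round(1).tolist() for z in (100,163,198)])
# post profile just above collar
q=proj(f,(597,12,100));c=int(round(q[0]));print(int(q[1]));print([f["frame"][r,c-1:c+2].mean().round() for r in range(int(q[1])-25,int(q[1])+12)])
E
```

```text
time: 15.02
ee_pos: [597.6, 11.8, 146.9]
tcp_rot: [0.733, 0.68, 0.0, 0.0]
wrist_force: [5.7, -0.5, -4.5]
grip_width: 18.9
grasp_force: 60.2
time: 15.65
ee_pos: [597.6, 11.7, 159.4]
tcp_rot: [0.733, 0.68, 0.0, 0.0]
wrist_force: [2.5, -0.7, -2.5]
grip_width: 19.2
grasp_force: 60.5
t 15.65 p [597.6  11.7 159.4] yaw_y -4.2 tilt [ 0.3 -0. ] w 19.2 gf 60.5 F [ 2.5 -0.7 -2.5] j [-0.02  0.19  1.87 -0.    1.08  0.05]
shift [-0.   0.1 -1.3]
turn (tool axes) [0.    0.    0.001]
brown bbox 401 254 285 188 235
lever 57 235.3684210526316 205 222
brown bbox 371 260 285 177 225
lever 54 235.5 206 222
[[241.4, 221.1], [240.3, 199.9], [239.7, 187.6]]
221
[np.float64(90.0), np.float64(107.0), np.float64(121.0), np.float64(124.0), np.float64(129.0), np.float64(124.0), np.float64(126.0), np.float64(128.0), np.float64(128.0), np.float64(125.0), np.float64(127.0), np.float64(127.0), np.float64(131.0), np.float64(135.0), np.float64(137.0), np.float64(144.0), np.float64(144.0), np.float64(143.0), np.float64(146.0), np.float64(144.0), np.float64(143.0), np.float64(145.0), np.float64(145.0), np.float64(146.0), np.float64(144.0), np.float64(134.0), np.float64(112.0), np.float64(90.0), np.float64(86.0), np.float64(88.0), np.float64(91.0), np.float64(89.0), np.float64(92.0), np.float64(91.0), np.float64(87.0), np.float64(91.0), np.float64(89.0)]
```

```bash
python3 -m handwheel '[[[0,0,-1.3,0,0,0,-1],[0,0,0,0,0,0,-1],[0,0,0,0,0,0,-1],[0,0,0,0,0,0,-1],[0,0,0,0,0,0,-1]]]'
python3 -m handwheel '[[[0,0,0,0,0,0.03,-1],[0,0,0,0,0,0.06,-1],[0,0,0,0,0,0.06,-1],[0,0,0,0,0,0.06,-1],[0,0,0,0,0,0.06,-1]]]';python3 d.py 597.7 11.7 160.7 -94
```

```text
time: 16.32
ee_pos: [597.6, 11.7, 160.9]
tcp_rot: [0.733, 0.68, 0.0, 0.0]
wrist_force: [4.9, 0.1, -3.7]
grip_width: 18.7
grasp_force: 60.5
time: 16.95
ee_pos: [597.7, 11.7, 160.9]
tcp_rot: [0.819, 0.574, 0.0, 0.0]
wrist_force: [4.6, 1.1, -2.8]
grip_width: 18.9
grasp_force: 60.5
t 16.95 p [597.7  11.7 160.9] yaw_y -19.9 tilt [ 0.5 -0. ] w 18.9 gf 60.5 F [ 4.6  1.1 -2.8] j [-0.02  0.19  1.87 -0.    1.09  0.32]
shift [-0.   0.   0.2]
turn (tool axes) [ 0.    -0.     1.294]
```

```bash
python3 -m handwheel '[[[0,0,0,0,0,0.06,-1],[0,0,0,0,0,0.06,-1],[0,0,0,0,0,0.06,-1],[0,0,0,0,0,0.06,-1],[0,0,0,0,0,0.06,-1]]]';python3 d.py 597.7 11.7 160.7 -94; python3 -c "
from cell import observe;print(observe()['ft_torque'])"
```

```text
time: 17.58
ee_pos: [597.8, 11.7, 160.9]
tcp_rot: [0.895, 0.446, 0.0, 0.0]
wrist_force: [4.0, 0.3, -4.6]
grip_width: 19.0
grasp_force: 60.5
t 17.57 p [597.8  11.7 160.9] yaw_y -37.1 tilt [ 0.7 -0.1] w 19.0 gf 60.5 F [ 4.   0.3 -4.6] j [-0.02  0.19  1.86 -0.    1.09  0.62]
shift [-0.  -0.1  0.2]
turn (tool axes) [ 0.    -0.001  0.994]
[-0.01711859 -0.60772491  0.07550046]
```

```bash
python3 -m handwheel '[[[0,0,0,0,0,0.06,-1],[0,0,0,0,0,0.06,-1],[0,0,0,0,0,0.06,-1],[0,0,0,0,0,0.06,-1],[0,0,0,0,0,0.06,-1]]]' 80;python3 d.py 597.7 11.7 160.7 -94; python3 - <<'E'
from cell import eyes,observe
from h import *
print(observe()['ft_torque'])
w=eyes.grab_frame("wrist");x=w["frame"].astype(int)
f=eyes.grab_frame("scene");g=f["frame"].astype(int)
for n,q in (("w",x),("s",g)):
    o=((q[...,0]-q[...,2]>45)&(q[...,0]>130)&(q[...,1]-q[...,2]>15)).astype(np.uint8)
    k,l,st,c=cv2.connectedComponentsWithStats(o);print(n,[(c[i].round(0).tolist(),int(st[i,4])) for i in range(1,k) if st[i,4]>25 and (n=="w" or (200<c[i][0]<290 and 180<c[i][1]<250))])
m=brown(f,(180,150,320,280));v,u=np.nonzero(m);print("hb",m.sum(),u.min(),u.max(),v.min(),v.max())
b=np.radians(-94-47);print("hb exp",proj(f,(597+95*np.cos(b),12+95*np.sin(b),202)))
E
```

```text
time: 18.2
ee_pos: [597.8, 11.5, 161.0]
tcp_rot: [0.952, 0.307, 0.0, 0.0]
wrist_force: [5.0, -1.3, -4.3]
grip_width: 18.7
grasp_force: 80.9
t 18.2 p [597.8  11.5 161. ] yaw_y -54.3 tilt [ 0.9 -0.4] w 18.7 gf 80.9 F [ 5.  -1.3 -4.3] j [-0.02  0.19  1.86 -0.    1.09  0.92]
shift [-0.  -0.2  0.3]
turn (tool axes) [ 0.001 -0.001  0.694]
[-0.1581985  -0.64508855  0.11875179]
w [([218.0, 263.0], 280)]
s [([235.0, 213.0], 56)]
hb 587 268 285 187 240
hb exp [276.54770651 186.29494473]
```

```bash
python3 -m handwheel '[[[0,0,0,0,0,0.06,-1],[0,0,0,0,0,0.06,-1],[0,0,0,0,0,0.06,-1],[0,0,0,0,0,0.06,-1],[0,0,0,0,0,0.06,-1]]]';python3 d.py 597.7 11.7 160.7 -94; python3 -c "
from cell import observe;print(observe()['ft_torque'])"
python3 -m handwheel '[[[0,0,0,0,0,0.06,-1],[0,0,0,0,0,0.06,-1],[0,0,0,0,0,0.06,-1],[0,0,0,0,0,0,-1]]]';python3 d.py 597.7 11.7 160.7 -94; python3 -c "
from cell import observe;print(observe()['ft_torque'])"
```

```text
time: 18.92
ee_pos: [597.9, 11.4, 161.0]
tcp_rot: [0.987, 0.161, 0.0, 0.0]
wrist_force: [5.1, -0.7, -4.3]
grip_width: 18.5
grasp_force: 80.8
t 18.93 p [597.9  11.4 161. ] yaw_y -71.4 tilt [ 0.9 -0.5] w 18.5 gf 80.8 F [ 5.1 -0.7 -4.3] j [-0.02  0.19  1.86 -0.    1.09  1.22]
shift [-0.1 -0.3  0.3]
turn (tool axes) [ 0.001 -0.001  0.394]
[-0.12868463 -0.70101017  0.07475546]
time: 19.42
ee_pos: [597.9, 11.4, 161.0]
tcp_rot: [0.997, 0.073, 0.0, 0.0]
wrist_force: [5.7, -1.5, -2.9]
grip_width: 18.7
grasp_force: 80.6
t 19.43 p [597.9  11.4 161. ] yaw_y -81.7 tilt [ 1.  -0.6] w 18.7 gf 80.6 F [ 5.7 -1.5 -2.9] j [-0.02  0.19  1.86 -0.    1.09  1.4 ]
shift [-0.2 -0.4  0.3]
turn (tool axes) [ 0.001 -0.001  0.215]
[-0.18658579 -0.74014541  0.01043833]
```

```bash
cat > look.py <<'E'
from cell import eyes,observe
from h import *
print("tq",np.round(observe()['ft_torque'],3))
for n in("wrist","scene","top"):
    f=eyes.grab_frame(n);q=f["frame"].astype(int)
    o=((q[...,0]-q[...,2]>45)&(q[...,0]>110)&(q[...,1]-q[...,2]>15)).astype(np.uint8)
    if n=="scene": o[:180]=0;o[250:]=0;o[:,:205]=0;o[:,270:]=0
    if n=="top": o[:150]=0;o[220:]=0;o[:,:205]=0;o[:,270:]=0
    k,l,st,c=cv2.connectedComponentsWithStats(o)
    print(n,[(c[i].round(1).tolist(),st[i].tolist()) for i in range(1,k) if st[i,4]>8])
    if n=="scene":
        for la in (100,70,60,50,45,40,30): 
            b=np.radians(la);print("lever at",la,proj(f,(597.5+25*np.cos(b),11.5+25*np.sin(b),132)).round(1),end=" ")
        print()
    elif n=="wrist":
        for la in (100,60,50,45,40,30):
            b=np.radians(la);print(la,proj(f,(597.5+25*np.cos(b),11.5+25*np.sin(b),140)).round(0),end=" ")
        print()
    cv2.imwrite(f"pics/l_{n}.png",f["frame"][:,:,::-1])
E
python3 look.py
```

```text
tq [-0.187 -0.74   0.01 ]
wrist [([219.4, 260.6], [207, 246, 24, 29, 507])]
100 [216. 278.] 60 [227. 243.] 50 [234. 236.] 45 [238. 233.] 40 [242. 230.] 30 [252. 225.] 
scene [([232.0, 212.4], [230, 205, 5, 16, 50])]
lever at 100 [235.4 214.1] lever at 70 [232.2 212.5] lever at 60 [231.7 211.8] lever at 50 [231.4 211.1] lever at 45 [231.4 210.7] lever at 40 [231.4 210.4] lever at 30 [231.7 209.6] 
top []
```

```bash
python3 -m handwheel '[[[0,0,0,0,0,0.05,-1],[0,0,0,0,0,0.05,-1],[0,0,0,0,0,0.05,-1],[0,0,0,0,0,0,-1]]]' 80;python3 d.py 597.7 11.7 160.7 -94; python3 look.py
```

```text
time: 20.08
ee_pos: [597.9, 11.3, 161.0]
tcp_rot: [1.0, -0.002, 0.001, 0.0]
wrist_force: [5.4, -1.4, -3.4]
grip_width: 18.1
grasp_force: 80.7
t 20.07 p [597.9  11.3 161. ] yaw_y -90.3 tilt [ 1.1 -0.7] w 18.1 gf 80.7 F [ 5.4 -1.4 -3.4] j [-0.02  0.19  1.86 -0.    1.09  1.55]
shift [-0.2 -0.4  0.3]
turn (tool axes) [ 0.001 -0.001  0.065]
tq [-0.183 -0.746  0.039]
wrist [([219.5, 260.1], [207, 240, 25, 34, 521])]
100 [218. 286.] 60 [223. 250.] 50 [228. 242.] 45 [232. 238.] 40 [235. 235.] 30 [244. 229.] 
scene [([259.0, 203.6], [254, 199, 11, 10, 50]), ([231.7, 212.0], [230, 204, 4, 17, 51])]
lever at 100 [235.4 214.1] lever at 70 [232.2 212.5] lever at 60 [231.7 211.8] lever at 50 [231.4 211.1] lever at 45 [231.4 210.7] lever at 40 [231.4 210.4] lever at 30 [231.7 209.6] 
top []
```

```bash
python3 -m handwheel '[[[0,0,0,0,0,0.05,-1],[0,0,0,0,0,0.05,-1],[0,0,0,0,0,0,-1],[0,0,0,0,0,0,-1]]]' 80;python3 d.py 597.7 11.7 160.7 -96.1; python3 look.py
python3 -m handwheel '[[[0,0,0,0,0,0.05,-1],[0,0,0,0,0,0,-1],[0,0,0,0,0,0,-1]]]' 80;python3 d.py 597.7 11.7 160.7 -98.9; python3 look.py
```

```text
time: 20.72
ee_pos: [597.9, 11.2, 161.0]
tcp_rot: [0.999, -0.052, 0.001, 0.0]
wrist_force: [5.1, -2.1, -3.6]
grip_width: 18.5
grasp_force: 80.7
t 20.73 p [597.9  11.2 161. ] yaw_y -96.0 tilt [ 1.1 -0.7] w 18.5 gf 80.7 F [ 5.1 -2.1 -3.6] j [-0.02  0.19  1.86 -0.    1.09  1.65]
shift [-0.3 -0.4  0.3]
turn (tool axes) [ 0.001 -0.001  0.002]
tq [-0.133 -0.727  0.045]
wrist [([234.9, 224.3], [231, 219, 7, 14, 28]), ([230.3, 235.4], [228, 234, 5, 4, 10]), ([219.5, 260.5], [207, 243, 24, 32, 509])]
100 [219. 292.] 60 [220. 255.] 50 [225. 247.] 45 [228. 243.] 40 [231. 239.] 30 [239. 233.] 
scene [([256.6, 203.0], [251, 198, 13, 11, 55]), ([231.6, 211.6], [230, 204, 4, 16, 54])]
lever at 100 [235.4 214.1] lever at 70 [232.2 212.5] lever at 60 [231.7 211.8] lever at 50 [231.4 211.1] lever at 45 [231.4 210.7] lever at 40 [231.4 210.4] lever at 30 [231.7 209.6] 
top []
time: 21.25
ee_pos: [598.0, 11.2, 161.0]
tcp_rot: [0.997, -0.077, 0.001, 0.0]
wrist_force: [5.7, -2.1, -5.3]
grip_width: 18.6
grasp_force: 80.6
t 21.25 p [598.   11.2 161. ] yaw_y -98.8 tilt [ 1.1 -0.7] w 18.6 gf 80.6 F [ 5.7 -2.1 -5.3] j [-0.02  0.19  1.86 -0.    1.09  1.7 ]
shift [-0.3 -0.4  0.3]
turn (tool axes) [ 0.001 -0.001  0.001]
tq [-0.212 -0.749  0.026]
wrist [([233.7, 223.4], [226, 219, 14, 13, 71]), ([230.6, 233.9], [227, 228, 7, 12, 23]), ([219.6, 259.9], [207, 240, 24, 34, 524])]
100 [220. 294.] 60 [219. 258.] 50 [224. 249.] 45 [226. 245.] 40 [229. 241.] 30 [237. 234.] 
scene [([255.4, 202.6], [249, 197, 14, 13, 68]), ([231.6, 211.2], [230, 204, 4, 16, 51])]
lever at 100 [235.4 214.1] lever at 70 [232.2 212.5] lever at 60 [231.7 211.8] lever at 50 [231.4 211.1] lever at 45 [231.4 210.7] lever at 40 [231.4 210.4] lever at 30 [231.7 209.6] 
top []
```

```bash
for i in 1 2; do :; done; python3 -m handwheel '[[[0,0,0,0,0,0.04,-1],[0,0,0,0,0,0,-1],[0,0,0,0,0,0,-1]]]';python3 d.py 597.7 11.7 160.7 -101.1;python3 look.py | grep -v lever
python3 -m handwheel '[[[0,0,0,0,0,0.04,-1],[0,0,0,0,0,0,-1],[0,0,0,0,0,0,-1]]]';python3 d.py 597.7 11.7 160.7 -103.4;python3 look.py | grep -v lever
```

```text
time: 21.78
ee_pos: [597.9, 11.2, 161.0]
tcp_rot: [0.995, -0.097, 0.001, 0.0]
wrist_force: [5.3, -1.1, -3.7]
grip_width: 18.8
grasp_force: 80.6
t 21.77 p [597.9  11.2 161. ] yaw_y -101.1 tilt [ 1.1 -0.8] w 18.8 gf 80.6 F [ 5.3 -1.1 -3.7] j [-0.02  0.19  1.86 -0.    1.09  1.74]
shift [-0.3 -0.4  0.3]
turn (tool axes) [ 0.001 -0.001 -0.   ]
tq [-0.205 -0.756  0.03 ]
wrist [([232.2, 226.2], [223, 219, 17, 19, 144]), ([219.6, 260.1], [207, 244, 25, 31, 527]), ([556.3, 390.3], [552, 387, 8, 8, 41])]
100 [221. 296.] 60 [219. 260.] 50 [223. 251.] 45 [225. 247.] 40 [228. 243.] 30 [235. 236.] 
scene [([255.2, 202.6], [249, 197, 15, 13, 67]), ([231.5, 211.1], [230, 203, 4, 17, 56])]
top []
time: 22.3
ee_pos: [597.9, 11.3, 161.0]
tcp_rot: [0.993, -0.117, 0.001, 0.0]
wrist_force: [6.1, -1.2, -4.3]
grip_width: 19.0
grasp_force: 82.1
t 22.3 p [597.9  11.3 161. ] yaw_y -103.4 tilt [ 1.  -0.8] w 19.0 gf 82.1 F [ 6.1 -1.2 -4.3] j [-0.02  0.19  1.86 -0.    1.09  1.78]
shift [-0.3 -0.4  0.3]
turn (tool axes) [ 0.001 -0.001  0.   ]
tq [-0.066 -0.663  0.225]
wrist [([231.0, 227.3], [221, 220, 18, 17, 152]), ([219.0, 260.8], [206, 236, 25, 40, 554]), ([555.3, 387.7], [548, 381, 12, 14, 94])]
100 [222. 298.] 60 [218. 262.] 50 [222. 253.] 45 [224. 249.] 40 [227. 245.] 30 [233. 237.] 
scene [([255.5, 201.7], [250, 197, 14, 12, 58]), ([231.5, 211.5], [230, 204, 4, 16, 54])]
top []
```

```bash
cat > hb.py <<'E'
from cell import eyes
from h import *
f=eyes.grab_frame("scene");b=np.radians(-94.2-99.2);c=np.array([597.5+95*np.cos(b),11.5+95*np.sin(b),0]);n=np.array([-np.sin(b),np.cos(b),0])
print("exp crown,feet",[proj(f,c+np.array(v)).round(1).tolist() for v in ((0,0,202),)],[proj(f,c+s*57*n+[0,0,77]).round(1).tolist() for s in (1,-1)])
im=f["frame"].astype(int);m=((im[...,0]-im[...,2]>18)&(im[...,0]<140)).astype(np.uint8);m[:150]=0;m[300:]=0;m[:,:180]=0;m[:,320:]=0
k,l,st,cc=cv2.connectedComponentsWithStats(m);print([(st[i].tolist(),cc[i].round(2).tolist()) for i in range(1,k) if st[i,4]>40])
E
python3 hb.py; python3 -m handwheel '[[[0,0,0,0,0,0,-1],[0,0,0,0,0,0,-1],[0,0,0,0,0,0,-1],[0,0,0,0,0,0,-1]]]';python3 hb.py
```

```text
exp crown,feet [[260.4, 198.6]] [[279.6, 236.2], [242.6, 250.2]]
[([240, 196, 47, 56, 671], [258.38, 217.76])]
time: 23.0
ee_pos: [597.9, 11.3, 161.0]
tcp_rot: [0.993, -0.117, 0.0, 0.0]
wrist_force: [4.5, -1.5, -4.9]
grip_width: 18.6
grasp_force: 82.1
exp crown,feet [[260.4, 198.6]] [[279.6, 236.2], [242.6, 250.2]]
[([241, 196, 49, 56, 662], [258.79, 217.09])]
```

The headband sits where predicted and is still. The post is held at 36 mm lift and the lever is at its stop, so I'm handing in.

```bash
python3 -c "
from cell import order;print(order.hand_in())"
```

```text
the job is handed in; nothing more can be done
None
```

I handed the job in at about 23 s of the 67 s allowed, but the hand-in returned no verdict. By my readings the headband hangs still on the bar, the post is gripped at about 36 mm lift and the lever is at its closed stop; the mug, vase and jar were not re-measured at the end.

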